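Press the locating dowel into the bearing bracket

TASK

Take the plain steel dowel from the wooden rack and fit it in the blind hole in the round boss of the cast bracket held in the red vise. The bracket is a rough casting clamped by eye, so feel for the hole with the dowel's end by a light, small spiral over the boss, then press the dowel straight in, firmly but never with more than about 60 N, until it is fully home, and let it go upright. Leave the other things on the bench and in the rack alone.

Things in the scene. Friction and masses are not known exactly. Their poses are not given: they have to be found in the camera images.
- dowel: Plain bright-steel dowel, diameter 14 mm, length 60 mm, square ends, no chamfer, about 70 g. Origin at the centre of its lower end, z along it, upward. Starts upright in one of the rack's three holes, lower end 12 mm above the bench. In the boss's hole it goes freely for 5 mm, then it is a stiff push fit: a steady 8 N or so down to the floor, staying where it is left. Home, 38 mm stand out.
- rack: Dark wooden pin rack fixed on the bench, 52 mm (x) by 178 mm (y), 24 mm high. Origin at the centre of its underside. Three holes of 16.5 mm diameter, 12 mm deep, in a row along its y axis at -58, 0 and +58 mm: dowel, brass pillar and white pin stand in them, in any order.
- vise: Red bench vise, 80 mm jaws, fixed to the bench by its vacuum base. Origin at the centre of its underside, jaws along its y; screw handle to its -x (140 mm out, 85 mm high), vacuum lever to -y (110 mm). It holds fast a grey cast-aluminium bracket: flange 100 x 92 mm, its top 138 mm above the bench, and on it a round boss, 44 mm diameter, 28 mm high, with a blind hole in its middle.
- boss_mark (a point): Point over the middle of the vise, level with the boss's flat top face (166 mm above the bench; this height is true). The bracket was clamped by eye and is roughly cast: the real centre of boss and hole lies up to 7 mm from this point along the vise's y axis and up to 4.5 mm along its x axis. The hole: vertical, blind, 15 mm diameter, sharp-edged, 22 mm deep.
- brass_pillar: Brass pillar, 14 mm diameter, 42 mm tall, upright in a hole of the rack. Origin at its lower end. To be left alone.
- nylon_pin: White nylon pin, 14 mm diameter, 44 mm tall, upright in a hole of the rack. Origin at its lower end. To be left alone.
- screwdriver: Screwdriver with yellow handle lying on the bench, 190 mm long, 26 mm thick; origin under its middle, blade to its +x. To be left alone.
- jar: Amber glass jar with red lid, 56 mm diameter, 75 mm tall; origin at the centre of its base. To be left alone.

How it is judged:
By the outcome, as a careful person would: the job done as asked, in the order asked, and still so for the second after the job is handed in, with the robot touching nothing.
It also fails if it takes over 72 s, if anything falls off the work surface, if the arm or the gripper's body presses on something with over 40 N, if the wrist force passes 120 N, or if a joint passes its speed limit or range.

ROBOT

A 6-joint arm with a two-finger parallel gripper is mounted at the origin on the work surface. World frame = base frame: x ahead of the robot, y to its left, z up, the work surface at z = 0. Lengths are in m, angles in degrees, forces in N, time in s.
With the tool pointing down it reaches from about 0.35 to 0.725 m from the base axis. Payload 6 kg.
Tool frame: the origin (TCP) lies at the very end of the fingers, on their centre line; the grasp point (between the pads) lies 19 mm behind it; z points along the fingers, y is the line along which they close (so a half turn about z gives the same grasp; the last joint's range is limited). The gripper opens to 85 mm and grips with 20 to 120 N. Pads are 22 mm wide; open, the fingers measure 114 mm over their backs; the gripper's body (76 mm by 85 mm) begins 54 mm behind the grasp point. The pads swing forward as they close: fully open they stand 13 mm farther back than shut.
Start: joints at [-51.354, 2.303, 4.859, 0, -92.561, -19.12], TCP at [0.201, -0.565, 0.231] pointing down, gripper open.
Joint ranges: [-146.85, 146.85], [-73.84, 115.35], [-62.03, 85.46], [-188.31, 113.3], [-161.28, -10.13], [-171.36, 171.36]. Speed limits (degrees/s): [147.25, 147.25, 172.46, 180, 180, 180].

INTERFACE

Orientations are given as [roll, pitch, yaw] about the fixed x, y, z axes, in that order (R = Rz(yaw) Ry(pitch) Rx(roll)).
In Python, from cell import observe, get_image, job_done gives the robot as it stands.
- The arm moves only by the shell command python3 -m handwheel 'ROWS' [OPENING] [FORCE]. ROWS is JSON, one flat list of numbers, 4 for each row, row after row: the shift along the tool's x, y, z in cm, then the turn about the tool's z in rad. A call has 1 to 10 rows; each row is the pose to reach, as a shift and turn from the pose commanded when the call began, along the tool's axes at that moment; what a row does not reach only later rows make up. A row lasts 1/8 s, in which the tool goes at most 62.5 mm and 10.7 degrees, less where a joint would pass 70% of its speed; a pose out of reach is approached as far as the arm can. A call with a gripper value outside its range is refused whole. OPENING is the closure, from -1 (fully open) to 1 (shut), set as the call begins (- or left out, the last holds). The fingers move at their own pace and stop on an object; FORCE is the grip in N (left out, the last holds). Time passes only in rows, so rows that repeat a pose let the fingers close. It gives the time, the measured TCP pose, the force and the opening at its end, in the units of the state.
- observe(): the state, without advancing time (a new reading comes with each control period).
- get_image(name): name is "side" or "top"; returns a dict with "pixels" (384x512x3 uint8, red, green, blue), "range_z" (384x512 float32, m along the optical axis (not along the pixel's ray), 0 where there is no reading), "fx", "fy", "cx", "cy" (pixels), "view" (4x4, takes a point from world to camera coordinates). Camera axes: x right, y down, z forward; pixel columns grow to the right and rows downward; lengths in m; the calibration is good to about 2 mm. A picture is of the moment at which its call begins.
- job_done(): hands the job in, once; it reports no verdict.
The state is a dict: "time": time; "joint_positions": joint angles; "joint_velocities": joint speeds; "effort": joint torques, N m; "ee_pos": TCP position; "tcp_rot": TCP orientation; "contact_force": force on the tool from outside, world axes, zero at the start; "moment": the same for the moment, N m; "gripper_width": finger opening in m.
Only numpy, scipy, OpenCV 4.12 (cv2) and the standard library are available. Lean on these libraries where they do the work, as an engineer would, in place of code of your own. Each camera call takes 0.05 s, during which the arm holds its last target. There are 200 camera calls.

## Working session

There is one attempt and no reset: what is moved stays moved. The work goes in short steps, Python scripts to look and compute and a shell command to move; the robot and the scene stay as the last step left them, time stands still between calls to the robot, and variables do not carry over. Pictures are saved under pics/ and viewed, on a budget of 10 in all, crops included, one or two more only if the job needs it, and the job is handed in when it is done.

```bash
ls; mkdir -p pics
cat > h.py <<'E'
import numpy as np,cv2
from cell import observe,get_image,job_done
def save(n,f):
    g=get_image(n); cv2.imwrite('pics/'+f,cv2.cvtColor(g['pixels'],cv2.COLOR_RGB2BGR)); return g
def cloud(g):
    z=g['range_z'];v,u=np.indices(z.shape)
    P=np.stack([(u-g['cx'])/g['fx']*z,(v-g['cy'])/g['fy']*z,z,np.ones_like(z)],-1)
    W=P@np.linalg.inv(g['view']).T
    W[z==0]=np.nan
    return W[...,:3]
E
python3 - <<'E'
from h import *
for n in('top','side'):
    g=save(n,n+'1.png');np.savez(n+'1.npz',W=cloud(g),p=g['pixels']);print(np.linalg.inv(g['view']).round(3),g['fx'])
print(observe())
E
```

```text
pics
[[ 0.027 -0.997  0.066  0.484]
 [-0.999 -0.029 -0.026 -0.059]
 [ 0.027 -0.065 -0.997  0.902]
 [ 0.     0.     0.     1.   ]] 371.9907846135055
[[-0.982 -0.106  0.159  0.406]
 [-0.191  0.498 -0.846  0.709]
 [ 0.01  -0.861 -0.509  0.574]
 [ 0.     0.     0.     1.   ]] 433.4769808187137
{'time': 0.1, 'joint_positions': array([-5.13556518e+01,  2.33553877e+00,  4.80738442e+00, -2.26416496e-02,
       -9.25607724e+01, -1.91176027e+01]), 'joint_velocities': array([-0.10169092, -0.01016233,  0.14197605,  0.22046001, -0.05229002,
       -0.04739534]), 'effort': array([-6.31350485e-03, -3.69345403e+01,  3.48278654e+01,  6.95175156e+00,
       -4.54219087e-03,  6.42729230e-07]), 'ee_pos': array([ 0.20049626, -0.56519936,  0.23037171]), 'tcp_rot': array([ 1.79908569e+02, -7.75115178e-03, -1.60472254e+02]), 'contact_force': array([ 0.96070199,  0.42599217, -0.1110418 ]), 'moment': array([-0.01192047,  0.04345163, -0.00769419]), 'gripper_width': 0.08568996444801322}
```

View pics/top1.png

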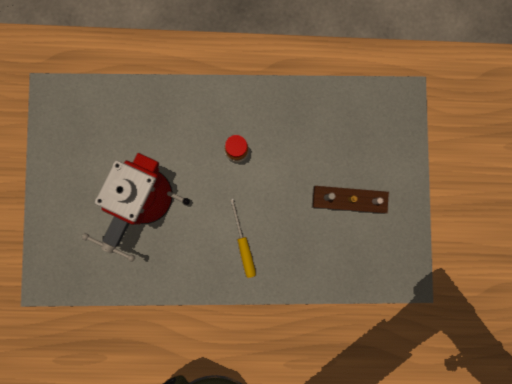

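View pics/side1.png

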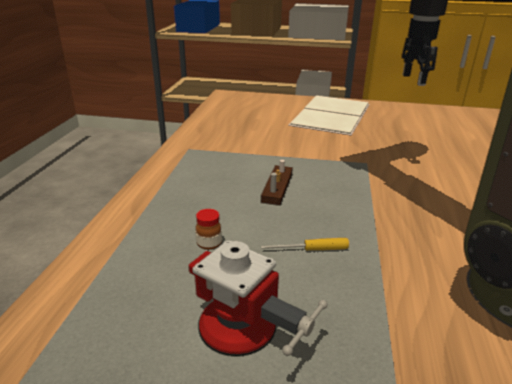

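The top view shows the vise and boss (hole at ~120,189) on the left and the rack on the right, with pins at (332,197), (354,199; brass) and (380,201). The side view confirms the layout, with the boss at (236,250) and the rack at (277,184). Next I measure these.

Run:
```python
from h import *
d=np.load('top1.npz');W=d['W'];p=d['p']
A=W[180:220,305:395];a=p[180:220,305:395]
m=(A[...,2]>.035)
n,l,s,c=cv2.connectedComponentsWithStats(m.astype('uint8'))
for i in range(1,n):
    q=A[l==i];t=q[q[:,2]>np.max(q[:,2])-.006];print('pin',s[i],c[i]+[305,180],t.mean(0),t[:,2].max(),a[l==i].mean(0))
m=(A[...,2]>.015)&(A[...,2]<.033)
r=cv2.minAreaRect(A[m][:,:2].astype('float32')*1000);print('rack',r,np.median(A[m][:,2]))
B=W[150:260,80:200]
m=(B[...,2]>.160)&(B[...,2]<.172);q=B[m];print('boss top',m.sum(),q.mean(0),cv2.minEnclosingCircle(q[:,:2].astype('float32')*1000))
m=(B[...,2]>.130)&(B[...,2]<.145);q=B[m];print('flange',cv2.minAreaRect(q[:,:2].astype('float32')*1000),np.median(q[:,2]))
e=cv2.resize(p[150:270,80:200][...,::-1],None,fx=5,fy=5,interpolation=2)
np.set_printoptions(linewidth=200);print((W[178:202,108:134,2]*1000).round()[:, :].astype(int))
s=np.load('side1.npz');c=s['p'][150:215,245:310][...,::-1]
c=cv2.resize(c,(600,600),interpolation=2);e=cv2.resize(e,(200*3,600))
cv2.imwrite('pics/c.png',cv2.resize(np.hstack([e,c]),(800,400)))
```

```text
pin [20 13 10  7 53] [329.62264151 196.22641509] [ 0.54037317 -0.24971514  0.07216995] 0.07547145798775501 [101.11320755  88.83018868  75.81132075]
pin [44 16  8  6 35] [352.71428571 198.62857143] [ 0.53740791 -0.3077466   0.05374195] 0.05652107094629055 [117.22857143  77.82857143  23.77142857]
pin [69 18  9  6 44] [377.84090909 200.59090909] [ 0.53369663 -0.36440589  0.05535432] 0.057797725893658725 [126.52272727 105.40909091  90.13636364]
rack ((537.1256103515625, -307.7021789550781), (178.79458618164062, 52.18285369873047), 86.93524169921875) 0.023870007009631156
boss top 383 [0.53428292 0.19031818 0.16576808] ((533.8814086914062, 191.00723266601562), 22.317338943481445)
flange ((534.2904052734375, 190.17886352539062), (91.47489166259766, 100.0583724975586), 66.81269836425781) 0.13797022163713724
[[                 139                  138                  137                  140                  137                  136                  140                  139                  139
                   137                  137                  139                  137             
[... 12344 characters left out ...]
                  140                  140                  138                  136]
 [                 138                  136                  138                  138                  140                  138                  137                  136                  140
                   139                  139                  141                  141                  149                  149                  148                  144                  143
                   142                  142                  140                  139                  138                  137                  138                  137]]<stdin>:14: RuntimeWarning: invalid value encountered in cast
```

View pics/c.png

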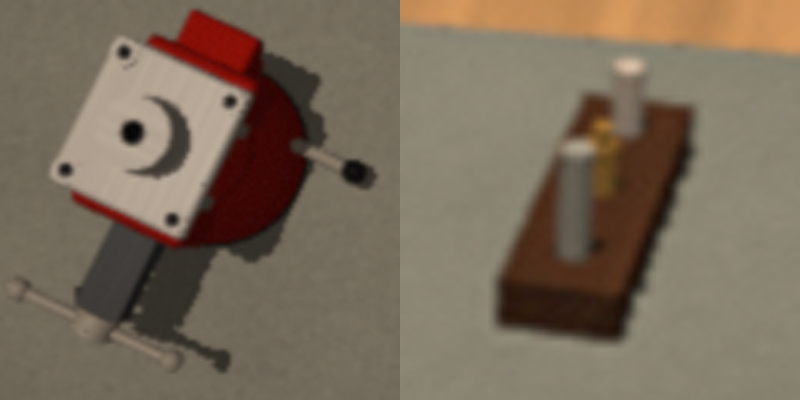

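The dowel is the grey pin nearest the vise, at (0.540, -0.250) with its top at 72 mm. The boss hole shows clearly. I'll go above the dowel with the fingers closing across the rack's row.

```bash
cat >> h.py <<'E'
def go(x,y,z,yaw):
    o=observe();d=np.array([x,y,z])-o['ee_pos'];w=np.radians(o['tcp_rot'][2]);c,s=np.cos(w),np.sin(w)
    t=np.radians((yaw-o['tcp_rot'][2]+180)%360-180)
    print('cm',(100*np.array([c*d[0]+s*d[1],s*d[0]-c*d[1],-d[2]])).round(2),'turn',round(-t,3))
def st():
    o=observe();print(round(o['time'],2),'p',(o['ee_pos']*1000).round(2),'r',o['tcp_rot'].round(2),'F',o['contact_force'].round(1),'w',round(o['gripper_width']*1000,1))
E
python3 - <<'E'
from h import *
go(.5404,-.2498,.13,-93.3)
d=np.load('top1.npz');W=d['W']
# boss & hole centre: project region at z=.166
g=get_image('top');V=g['view'];C=np.linalg.inv(V)
z=g['range_z'];Z=cloud(g)[...,2]
def at(u,v,h=.166):
    r=C[:3,:3]@[(u-g['cx'])/g['fx'],(v-g['cy'])/g['fy'],1];return C[:3,3]+r*(h-C[2,3])/r[2]
B=cloud(g);m=(abs(B[...,2]-.166)<.005);m[:, 200:]=0;m[:150]=0;m[250:]=0
n,l,s,c=cv2.connectedComponentsWithStats(m.astype('uint8'));i=1+np.argmax(s[1:,4]);m=(l==i).astype('uint8')
cs,h=cv2.findContours(m,cv2.RETR_CCOMP,cv2.CHAIN_APPROX_NONE)
for k in cs:
    if len(k)>10: q=np.array([at(*a[0])[:2] for a in k],'float32')*1000;print(len(k),cv2.fitEllipse(q),cv2.minEnclosingCircle(q))
pix=np.argwhere((Z[184:196,112:128]<.1635));u=pix[:,1].mean()+112;v=pix[:,0].mean()+184;print('hole',len(pix),u,v,at(u,v))
E
```

```text
cm [-42.58  18.36  10.04] turn -1.172
64 ((534.1082763671875, 190.63851928710938), (42.1486701965332, 44.043209075927734), 159.86260986328125) ((534.0489501953125, 190.37890625), 22.731290817260742)
20 ((534.0556030273438, 190.20858764648438), (13.822132110595703, 16.370332717895508), 93.0611801147461) ((534.2443237304688, 190.0449676513672), 8.909224510192871)
hole 42 119.11904761904762 189.52380952380952 [0.53417959 0.19097839 0.166     ]
```

```bash
python3 -m handwheel '[-5.3,2.3,0,-0.15,-10.6,4.6,2,-0.3,-16,6.9,4,-0.45,-21.3,9.2,6,-0.6,-26.6,11.5,8,-0.75,-32,13.8,10,-0.9,-37,16,10,-1.05,-42.6,18.4,10,-1.17,-42.6,18.4,10,-1.17,-42.6,18.4,10,-1.17]' -1; python3 -c "
from h import *
st();go(.5404,-.2498,.040,-93.3);g=save('side','s2.png')"
```

```text
time: 1.4
ee_pos: [0.5403, -0.2495, 0.1308]
tcp_rot: [179.9, 0.0, -93.4]
contact_force: [0.3, 0.7, 0.1]
gripper_width: 0.0853
1.4 p [ 540.33 -249.51  130.8 ] r [ 1.7994e+02  1.0000e-02 -9.3440e+01] F [0.3 0.7 0.1] w 85.3
cm [ 0.03 -0.01  9.08] turn -0.002
```

```bash
python3 -m handwheel '[0,0,3,0,0,0,6,0,0,0,8,0,0,0,9.1,0,0,0,9.1,0]'; python3 -m handwheel '[0,0,0,0,0,0,0,0,0,0,0,0,0,0,0,0,0,0,0,0,0,0,0,0,0,0,0,0,0,0,0,0]' 1 40;  python3 -c "
from h import *
st();a=save('side','s3.png');b=save('top','t3.png')
A=cv2.imread('pics/s3.png')[90:230,210:350];B=cv2.imread('pics/t3.png')[140:260,280:400]
cv2.imwrite('pics/c3.png',np.hstack([cv2.resize(A,(400,400)),cv2.resize(B,(400,400))]))"
```

```text
time: 2.08
ee_pos: [0.5402, -0.25, 0.0401]
tcp_rot: [180.0, -0.0, -93.5]
contact_force: [0.4, -0.5, 1.1]
gripper_width: 0.0852
time: 3.08
ee_pos: [0.5407, -0.2497, 0.0406]
tcp_rot: [-180.0, -0.0, -93.4]
contact_force: [-0.2, 1.0, 3.0]
gripper_width: 0.0127
3.08 p [ 540.66 -249.67   40.55] r [-179.99   -0.    -93.43] F [-0.2  1.   3. ] w 12.7
```

View pics/c3.png

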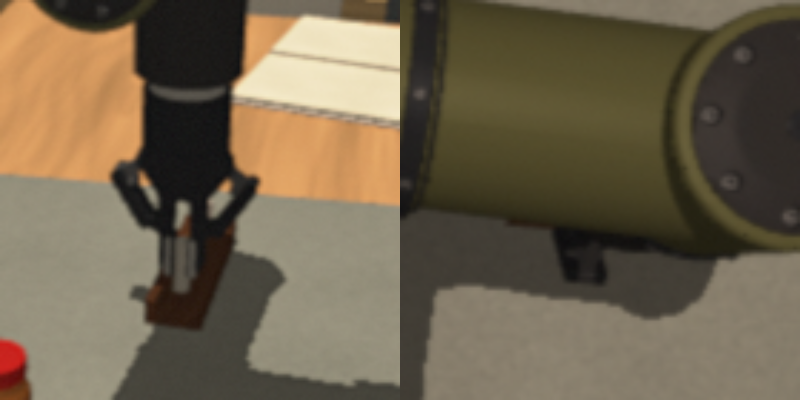

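The gripper has stopped on the dowel, which sits between the pads (crop ~180,255). Now I'll raise the grip force and lift.

```bash
python3 -m handwheel '[0,0,0,0,0,0,0,0,0,0,1,0,0,0,-2,0,0,0,-5,0,0,0,-9,0,0,0,-14,0,0,0,-18,0,0,0,-18,0]' 1 90 >/dev/null & wait; python3 -c "
from h import *
st();go(.5341,.1905,.24,-93.4)"
```

```text
4.3 p [ 541.68 -250.11  223.64] r [-1.7969e+02 -5.0000e-02 -9.3450e+01] F [ 0.1 -0.3 -1.7] w 11.5
cm [-43.94   3.41  -1.64] turn -0.001
```

I slipped in that call: one row went 1 cm down before the lift. I'll check how the dowel now sits in the grip.

```bash
python3 -c "
from h import *
g=save('side','s4.png');np.savez('s4.npz',W=cloud(g))
o=observe();p=g['view']@np.append(o['ee_pos'],1);u=p[0]/p[2]*g['fx']+g['cx'];v=p[1]/p[2]*g['fy']+g['cy'];print(u,v)
u,v=int(u),int(v);I=cv2.imread('pics/s4.png')[v-50:v+40,u-45:u+45];cv2.imwrite('pics/c4.png',cv2.resize(I,(600,600),interpolation=2))
W=cloud(g)[v-50:v+40,u-45:u+45];m=(np.hypot(W[...,0]-.5417,W[...,1]+.25)<.011);q=W[m];print(len(q),np.percentile(q[:,2],[0,2,5,10]), q[q[:,2]<.22].mean(0))
ii=np.argwhere(m);
for r in range(45,80):
    k=ii[ii[:,0]==r]
    if len(k): w=W[k[:,0],k[:,1]]; print(r+v-50,len(k),w.mean(0).round(4))
print(np.load('top1.npz')['W'].shape)"
```

```text
274.8165830069492 117.10395223541008
188 [0.19676102 0.19785631 0.20085406 0.20409772] [ 0.5406871  -0.24445747  0.20813645]
112 5 [ 0.5425 -0.2435  0.2351]
113 5 [ 0.5425 -0.2445  0.2324]
114 5 [ 0.5423 -0.2434  0.2304]
115 5 [ 0.5422 -0.2436  0.2279]
116 5 [ 0.5423 -0.2444  0.2252]
117 5 [ 0.5423 -0.2454  0.2224]
118 6 [ 0.5409 -0.2438  0.2206]
119 6 [ 0.541  -0.2454  0.2176]
120 6 [ 0.5408 -0.2449  0.2154]
121 6 [ 0.5406 -0.2441  0.2132]
122 6 [ 0.5405 -0.2436  0.2109]
123 6 [ 0.5405 -0.2443  0.2082]
124 6 [ 0.5406 -0.2457  0.2052]
125 6 [ 0.5403 -0.2442  0.2033]
126 6 [ 0.5402 -0.2436  0.2011]
127 6 [ 0.5403 -0.2449  0.1981]
128 2 [ 0.5398 -0.242   0.1968]
(384, 512, 3)
```

View pics/c4.png

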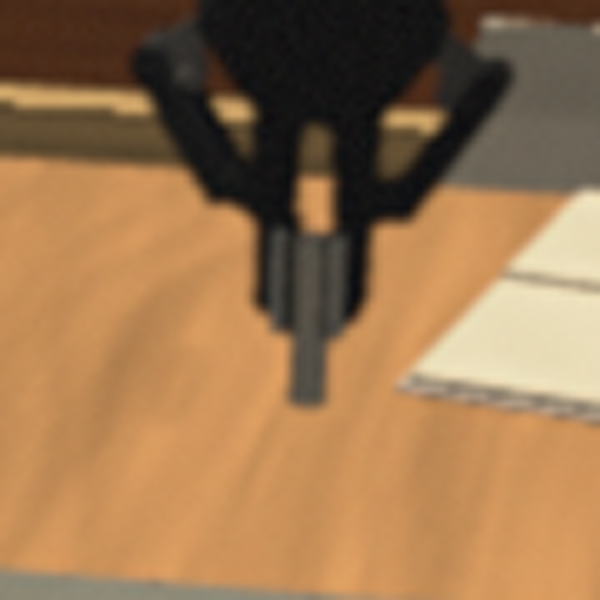

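The dowel is held upright, with its end about 27 mm below the TCP, so it hardly slipped. On to the boss.

```bash
python3 -m handwheel '[-2,0,-1.5,0,-7,0.5,-1.5,0,-13,1,-1.5,0,-19,1.5,-1.5,0,-25,2,-1.5,0,-31,2.5,-1.5,0,-37,3,-1.5,0,-42,3.3,-1.5,0,-43.9,3.4,-1.5,0,-43.9,3.4,-1.5,0]' >/dev/null;python3 -m handwheel '[0,0,1.5,0,0,0,3,0,0,0,3,0,0,0,3,0]' >/dev/null;  python3 -c "
from h import *
st();go(.5341,.1905,.203,-93.4)
g=save('side','s5.png');o=observe();W=cloud(g)
p=g['view']@np.append(o['ee_pos'],1);u=int(p[0]/p[2]*g['fx']+g['cx']);v=int(p[1]/p[2]*g['fy']+g['cy']);print(u,v)
cv2.imwrite('pics/c5.png',cv2.resize(cv2.imread('pics/s5.png')[v-40:v+60,u-50:u+50],(600,600),interpolation=2))
for r in range(v-4,v+30):
    w=W[r,u-25:u+25];k=(np.hypot(w[:,0]-o['ee_pos'][0],w[:,1]-o['ee_pos'][1])<.012)&(w[:,2]>.17)
    if k.sum(): print(r,k.sum(),w[k].mean(0).round(4))
m=(abs(W[...,2]-.166)<.004)&(W[...,1]>.15);m[:, :150]=0
q=W[m];print(len(q),(q[:,0].min()+q[:,0].max())/2,(q[:,1].min()+q[:,1].max())/2,cv2.minEnclosingCircle(q[:,:2].astype('float32')))
g=np.load('side1.npz')['W'];m=(abs(g[...,2]-.166)<.004)&(abs(g[...,0]-.534)<.03)&(abs(g[...,1]-.19)<.03);q=g[m];print('start',cv2.minEnclosingCircle(q[:,:2].astype('float32')))
"
```

```text
6.1 p [533.11 189.99 205.5 ] r [-1.7998e+02 -1.0000e-02 -9.3480e+01] F [-0.6  0.6  0.2] w 11.5
cm [-0.06 -0.1   0.25] turn -0.001
234 227
223 8 [0.5351 0.1964 0.218 ]
224 8 [0.5352 0.1959 0.2159]
225 7 [0.5348 0.1947 0.2134]
226 7 [0.5345 0.1961 0.2126]
227 8 [0.5353 0.1958 0.2105]
228 7 [0.5344 0.1964 0.2092]
229 8 [0.5352 0.1965 0.2074]
230 7 [0.5346 0.1962 0.2055]
231 6 [0.534  0.1956 0.2034]
232 7 [0.5332 0.1959 0.2019]
233 9 [0.5318 0.1954 0.1999]
234 9 [0.5319 0.1951 0.1979]
235 9 [0.5318 0.1954 0.1962]
236 9 [0.5317 0.196  0.1949]
237 9 [0.5319 0.1952 0.1924]
238 9 [0.5319 0.1954 0.1907]
239 9 [0.5318 0.1958 0.1892]
240 9 [0.532  0.1953 0.187 ]
241 9 [0.5319 0.1958 0.1855]
242 9 [0.5319 0.1957 0.1836]
243 9 [0.532  0.1955 0.1815]
244 9 [0.532  0.1954 0.1796]
245 5 [0.5318 0.1965 0.1785]
375 0.5345767812146045 0.19177923577573305 ((0.5347527265548706, 0.19080476462841034), 0.023538298904895782)
start ((0.5337215662002563, 0.1906432956457138), 0.023172002285718918)
```

View pics/c5.png

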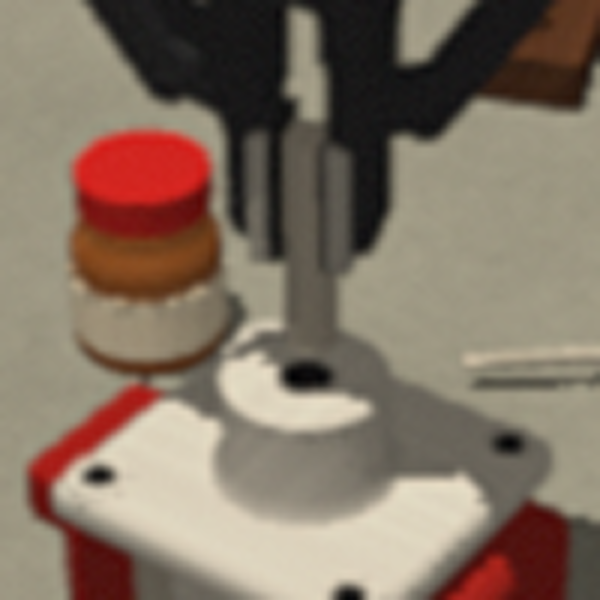

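The side camera puts the dowel's axis at (0.5332, 0.1902), upright, with its tip at about 178 mm. The hole is at about (0.5340, 0.1906), so I correct by under 1 mm and descend gently.

```bash
python3 -m handwheel '[-0.06,-0.09,0.3,0,-0.06,-0.09,0.6,0,-0.06,-0.09,0.9,0,-0.06,-0.09,1.0,0,-0.06,-0.09,1.0,0]'; python3 -m handwheel '[0,0,0.05,0,0,0,0.1,0,0,0,0.1,0]' | grep -E 'pos|force';  python3 -m handwheel '[0,0,0.05,0,0,0,0.1,0,0,0,0.1,0]' | grep -E 'pos|force'; python3 -c "
from h import *
st()"
```

```text
time: 6.78
ee_pos: [0.5338, 0.1911, 0.1952]
tcp_rot: [180.0, -0.0, -93.4]
contact_force: [1.1, -0.1, -0.6]
gripper_width: 0.0116
ee_pos: [0.5339, 0.1911, 0.1943]
contact_force: [-0.1, 0.6, -0.6]
ee_pos: [0.5339, 0.1911, 0.1932]
contact_force: [0.4, -0.0, -1.0]
7.53 p [533.86 191.12 193.22] r [179.99   0.   -93.44] F [ 0.4 -0.  -1. ] w 11.4
```

```bash
for i in 1; do :; done; python3 -m handwheel '[0,0,0.05,0,0,0,0.1,0,0,0,0.1,0]' | grep -E 'pos|force';  python3 -m handwheel '[0,0,0.03,0,0,0,0.05,0,0,0,0.05,0]' | grep -E 'pos|force'
```

```text
ee_pos: [0.534, 0.1911, 0.1927]
contact_force: [-0.7, -0.5, 1.7]
ee_pos: [0.534, 0.1911, 0.1924]
contact_force: [-1.9, -0.4, 4.8]
```

Contact with the boss face is at TCP 192.6 mm, light at about 5 N. Now the spiral, first ring of about 0.6 mm radius.

```bash
python3 -m handwheel '[0.03,0,0,0,0.05,0.03,0,0,0.02,0.055,0,0,-0.02,0.055,0,0,-0.05,0.03,0,0,-0.06,0,0,0,-0.05,-0.04,0,0,-0.02,-0.06,0,0,0.03,-0.06,0,0,0.06,-0.03,0,0]' | grep -E 'pos|force'
```

```text
ee_pos: [0.5341, 0.1908, 0.1916]
contact_force: [2.8, -1.8, -0.8]
```

The z reading dropped 0.8 mm and the load vanished while side forces appeared, so the end has fallen into the hole. I recentre and probe downward.

```bash
python3 -m handwheel '[0,0,0.05,0,0,0,0.1,0,0,0,0.15,0,0,0,0.15,0]' | grep -E 'pos|force'; python3 -m handwheel '[0,0,0.05,0,0,0,0.1,0,0,0,0.15,0,0,0,0.15,0]' | grep -E 'pos|force'
```

```text
ee_pos: [0.5342, 0.1906, 0.1903]
contact_force: [2.3, -1.3, 1.4]
ee_pos: [0.5342, 0.1905, 0.1887]
contact_force: [2.6, -0.8, 1.3]
```

```bash
python3 -m handwheel '[0,-0.03,0.05,0,0,-0.03,0.1,0,0,-0.03,0.2,0,0,-0.03,0.3,0,0,-0.03,0.4,0,0,-0.03,0.4,0]' | grep -E 'pos|force|width'; python3 -m handwheel '[0,0,0.1,0,0,0,0.2,0,0,0,0.3,0,0,0,0.4,0,0,0,0.5,0,0,0,0.5,0]' | grep -E 'pos|force|width'
```

```text
ee_pos: [0.5344, 0.1906, 0.1862]
contact_force: [-2.0, -0.6, 7.1]
gripper_width: 0.0115
ee_pos: [0.5344, 0.1906, 0.1812]
contact_force: [-1.5, -0.7, 8.0]
gripper_width: 0.0112
```

```bash
python3 -m handwheel '[0,0,0.1,0,0,0,0.2,0,0,0,0.3,0,0,0,0.4,0,0,0,0.5,0,0,0,0.5,0]' | grep -E 'pos|force|width'; python3 -m handwheel '[0,0,0.1,0,0,0,0.2,0,0,0,0.3,0,0,0,0.4,0,0,0,0.4,0]' | grep -E 'pos|force|width'
```

```text
ee_pos: [0.5344, 0.1906, 0.1762]
contact_force: [-1.6, -1.6, 6.7]
gripper_width: 0.0114
ee_pos: [0.5344, 0.1906, 0.1723]
contact_force: [-1.2, -1.4, 7.2]
gripper_width: 0.0117
```

```bash
python3 -m handwheel '[0,0,0.05,0,0,0,0.1,0,0,0,0.15,0,0,0,0.15,0]' | grep -E 'pos|force|width'; python3 -m handwheel '[0,0,0.05,0,0,0,0.1,0,0,0,0.1,0]' | grep -E 'pos|force|width'; python3 -m handwheel '[0,0,0.05,0,0,0,0.1,0,0,0,0.1,0]' | grep -E 'pos|force|width'
```

```text
ee_pos: [0.5344, 0.1906, 0.171]
contact_force: [-1.7, -1.2, 9.3]
gripper_width: 0.0114
ee_pos: [0.5345, 0.1906, 0.1709]
contact_force: [-4.3, -1.8, 12.4]
gripper_width: 0.0115
ee_pos: [0.5345, 0.1906, 0.1709]
contact_force: [-5.8, -1.8, 15.1]
gripper_width: 0.012
```

It has stopped at 170.9 mm, where the floor is expected. A firmer press to confirm.

```bash
python3 -m handwheel '[0,0,0.1,0,0,0,0.2,0,0,0,0.3,0,0,0,0.3,0]' | grep -E 'pos|force|width'; python3 -m handwheel '[0,0,0.1,0,0,0,0.2,0,0,0,0.3,0,0,0,0.3,0]' | grep -E 'pos|force|width'; python3 -c "
from h import *
g=save('side','s6.png');cv2.imwrite('pics/c6.png',cv2.resize(cv2.imread('pics/s6.png')[190:290,185:285],(600,600),interpolation=2))"
```

```text
ee_pos: [0.5348, 0.1906, 0.1707]
contact_force: [-11.4, -1.3, 26.2]
gripper_width: 0.0117
ee_pos: [0.535, 0.1906, 0.1706]
contact_force: [-18.3, -2.3, 37.4]
gripper_width: 0.0121
```

View pics/c6.png

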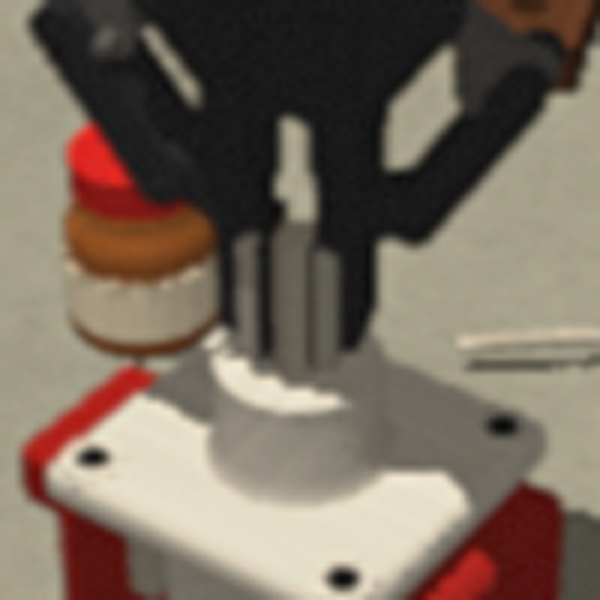

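The dowel stands in the boss (crop ~290,300) and the pads clear its face; 37 N moved it no further. I ease the load, open, and lift away.

```bash
python3 -m handwheel '[0,0,-0.3,0,0,0,-0.6,0,0,0,-0.8,0,0,0,-0.8,0]' | grep -E 'pos|force|width'; python3 -m handwheel '[0,0,0,0,0,0,0,0,0,0,0,0,0,0,0,0,0,0,0,0,0,0,0,0,0,0,0,0,0,0,0,0]' -1 | grep -E 'pos|force|width';  python3 -m handwheel '[0,0,-0.5,0,0,0,-2,0,0,0,-5,0,0,0,-9,0,0,0,-13,0,0,0,-15,0,0,0,-15,0]' | grep -E 'pos|force|width'; python3 -m handwheel '[3,0,0,0,8,0,0,0,14,0,0,0,20,0,0,0,20,0,0,0,20,0,0,0]' | grep -E 'time|pos|force'
python3 -c "
from h import *
g=save('side','s7.png');t=save('top','t7.png')
W=cloud(t);m=(np.hypot(W[...,0]-.5345,W[...,1]-.1906)<.02)&(W[...,2]>.18);q=W[m];print(q.mean(0),np.median(q[:,2]),q[:,2].max())
W=cloud(g);m=(np.hypot(W[...,0]-.5345,W[...,1]-.1906)<.012)&(W[...,2]>.17);q=W[m];print(q[:,2].max());
for a in(.172,.180,.188,.196): k=abs(q[:,2]-a)<.004;print(q[k].mean(0).round(4))
A=cv2.imread('pics/s7.png')[150:310,180:340]
B=cv2.imread('pics/t7.png')[130:250,60:180]
cv2.imwrite('pics/c7.png',np.hstack([cv2.resize(A,(400,400)),cv2.resize(B,(400,400))]))"
```

```text
ee_pos: [0.5345, 0.1906, 0.1709]
contact_force: [-1.6, -0.5, 7.9]
gripper_width: 0.0116
ee_pos: [0.5344, 0.1905, 0.1693]
contact_force: [-0.9, -0.5, 0.4]
gripper_width: 0.0849
ee_pos: [0.535, 0.1906, 0.3222]
contact_force: [-0.9, -0.6, -0.3]
gripper_width: 0.0854
time: 18.82
ee_pos: [0.5223, -0.0092, 0.3186]
contact_force: [-0.2, 1.2, 0.4]<string>:4: RuntimeWarning: Mean of empty slice.
  ret = um.true_divide(
  return _methods._mean(a, axis=axis, dtype=dtype,
  ret = ret.dtype.type(ret / rcount)
Traceback (most recent call last):
ValueError: zero-size array to reduction operation maximum which has no identity
```

```bash
python3 -c "
from h import *
A=cv2.imread('pics/s7.png');B=cv2.imread('pics/t7.png')
cv2.imwrite('pics/c7.png',np.hstack([cv2.resize(A[150:310,180:340],(400,400)),cv2.resize(B[100:280,60:260],(400,400))]))
g=get_image('side')
W=cloud(g);m=(np.hypot(W[...,0]-.5345,W[...,1]-.1906)<.012)&(W[...,2]>.17);q=W[m];print(len(q),q[:,2].max());
for a in(.174,.180,.188,.196): k=abs(q[:,2]-a)<.004;print(q[k].mean(0).round(4))"
```

```text
200 0.20508871571180948
[0.5335 0.1962 0.1739]
[0.5335 0.196  0.1799]
[0.5333 0.1962 0.1881]
[0.5328 0.1963 0.1959]
```

View pics/c7.png

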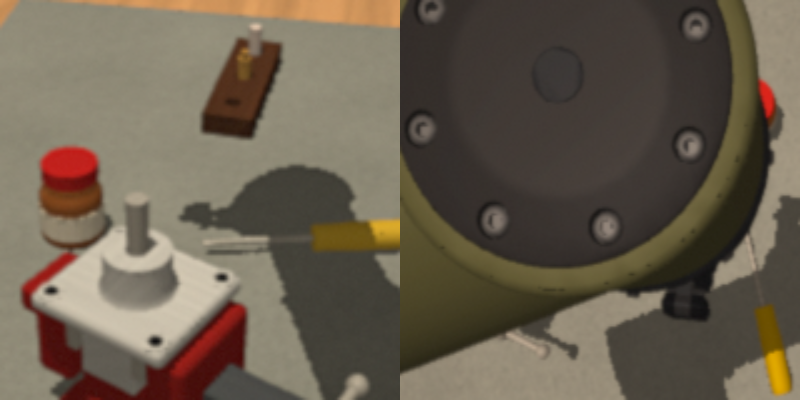

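The dowel stands upright and home in the boss (crop ~138,220), with its top at about 204–205 mm against an expected 204. The rack's other two pins are untouched. The empty top-view measurement came only from the arm blocking that camera.

```bash
python3 -c "
from h import *
st();job_done()"
```

```text
18.98 p [522.49  -8.07 318.76] r [179.95   0.   -93.34] F [ 0.5 -0.3 -0.7] w 85.4
the job is handed in; nothing more can be done
```

The dowel is fully home in the boss and released, standing upright. I handed the job in at 19.0 s, against the 72 s limit.

- **How it went:** I took the dowel from the rack hole nearest the vise and touched the boss face at about 5 N. A spiral ring of about 0.6 mm radius found the hole. It then slid in with a steady 7–8 N and stopped at the floor. The highest reading in the final press was 37 N downward, plus about 18 N sideways.
- **Last checks:** The tool dropped 21.7 mm from first contact to the stop, against a hole depth of 22 mm. The side camera shows the top of the dowel at about 205 mm (204 expected) and its axis vertical to within about 2°. The other two pins, the jar and the screwdriver look untouched.
- **What went wrong:** While gripping the dowel in the rack I mistyped a row that sent the tool 1 cm down for one row before the lift. The peak force in that moment was not read. A camera check showed the dowel had hardly slipped in the grip.
- **What I couldn't check:** The final top-camera check gave nothing because the arm was blocking its view, so the last check rests on the side camera alone.

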